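Hang a washed face-shield headband up to dry

TASK

Hang the washed orange face-shield headband up to dry: first slide the steel drip tray in under the middle of the drying rail, then lower the headband gently, without dropping it, and hang it squarely across the rail, straddling it with one arm down each side and both ends over the inside of the tray. Leave the tray standing flat on the bench and do not disturb the bottle, the tip box or the timer.

Things in the scene. Friction and masses are not known exactly. Their poses are not given: they have to be found in the camera images.
- rail: Drying rail fixed to the bench: a level steel bar, 16 mm diameter, 300 mm long, on two black posts (14 mm diameter, at its two ends, white foot plates 50 x 70 x 8 mm). Top of the bar 165 mm above the bench. Origin on the bench midway between the posts; x along the bar (roughly away from the robot), y across it, z up.
- rail_mid (a point): Middle of the bar, on its axis, 157 mm above the bench; axes as the rail's.
- tray: Loose open steel drip tray, about 0.35 kg: outside 130 mm (its x) by 210 mm (its y), 28 mm high, inside 120 x 200 mm; a blue lug handle sticks out of the middle of each short end. Origin at the centre of its underside, z up. It stands on one side of the rail (left or right), the headband on the other.
- tray_handle_a (a point): Middle of the lug handle at the tray's +y end (128 mm from the tray's centre). The lug is 16 mm wide along the tray's x, reaches out 39 mm beyond the end wall, and lies from 19 to 33 mm above the bench. Can be pinched across its 16 mm from above and the tray slid along the bench.
- tray_handle_b (a point): The same at the tray's -y end.
- headband: Rigid face-shield headband, no visor, 0.13 kg: an orange arch (upside-down U) standing on its two ends (black temple pads). Band 30 mm wide (its x; pads 36), 5 mm thick, 112 mm tall; 144 mm over the pads along its y (158 over their white discs), 116 mm clear between them. Crown 17 mm thick with its grey firm foam. Origin midway between the ends, at their foot; z up.
- crown (a point): Middle of the foam's underside at the crown, 95.5 mm above the headband's origin: the point that rests on the bar. The crown can be pinched from above across its 30 mm (along the headband's x).
- foot_a (a point): Lower tip of the headband's +y end (65 mm from its middle).
- foot_b (a point): Lower tip of the headband's -y end.
- bottle: White reagent bottle with green cap, 68 mm diameter, 170 mm tall, a bystander; origin at the centre of its underside.
- tipbox: Pipette-tip box, clear with blue top, 85 x 120 x 60 mm, a bystander; origin at the centre of its underside.
- timer: White bench timer, 60 x 80 x 31 mm, a bystander; origin at the centre of its underside.
Mind the look-alikes: they are no part of the job. Several things have the shape of the headband; the one meant has the colours described above.

How it is judged:
On the way, in this order (a step that is already met when the one before it is completed fails the run):
1. the drip tray stands flat on the bench under the middle of the rail, before the headband is hung (y of tray in the frame of rail_mid between -0.05 and 0.05 m and x of tray in the frame of rail_mid between -0.12 and 0.12 m and height (world z) of tray below 0.012 m), for 0.2 s.
2. the headband straddles the bar, its crown resting on it (y of crown in the frame of rail_mid between -0.025 and 0.025 m and x of crown in the frame of rail_mid between -0.13 and 0.13 m and z of crown in the frame of rail_mid between -0.002 and 0.022 m and angle between headband's own z axis and vertical below 0.35 rad and angle between the x axis of headband and the x axis of rail, either way round below 0.35 rad and contact force between headband and rail above 0.3 N), for 0.2 s.
At the end, for the whole second after the job is handed in: The headband rests by its crown on the bar (within 25 mm sideways, 130 mm of the bar's middle), upright and square to it within 0.35 rad, at rest; both ends hang above the inside of the tray, over 35 mm above the bench; the tray is flat on the bench and still (all of step 2 and x of foot_a in the frame of tray between -0.06 and 0.06 m and y of foot_a in the frame of tray between -0.1 and 0.1 m and height (world z) of each of foot_a, foot_b above 0.035 m and x of foot_b in the frame of tray between -0.06 and 0.06 m and y of foot_b in the frame of tray between -0.1 and 0.1 m and height (world z) of tray below 0.006 m and angle between tray's own z axis and vertical below 0.05 rad and linear speed of headband below 0.03 m/s and angular speed of headband below 0.3 rad/s and linear speed of tray below 0.02 m/s); the robot touches nothing.
It fails at once if the headband is pressed or dropped on the rail with more than 40 N (contact force between headband and rail above 40 N).
It fails at once if the headband is let go in the air, its crown more than 20 mm above the top of the bar (contact force between headband and anything else below 0.05 N and z of crown in the frame of rail_mid above 0.028 m).
It fails at once if the bottle is moved more than 30 mm or tipped (distance of bottle from where it was at the start of the episode above 0.03 m or angle between bottle's own z axis and vertical above 0.3 rad).
It fails at once if the tipbox is moved more than 30 mm or tipped (distance of tipbox from where it was at the start of the episode above 0.03 m or angle between tipbox's own z axis and vertical above 0.3 rad).
It fails at once if the timer is moved more than 30 mm or tipped (distance of timer from where it was at the start of the episode above 0.03 m or angle between timer's own z axis and vertical above 0.3 rad).
It also fails if it takes over 67 s, if anything falls off the work surface, if the arm or the gripper's body presses on something with over 40 N, if the wrist force passes 120 N, or if a joint passes its speed limit or range.

ROBOT

A 6-joint arm with a two-finger parallel gripper is mounted at the origin on the work surface. World frame = base frame: x ahead of the robot, y to its left, z up, the work surface at z = 0. Lengths are in m, angles in rad, forces in N, time in s.
With the tool pointing down it reaches from about 0.4 to 0.825 m from the base axis. Payload 7 kg.
Tool frame: the origin (TCP) lies at the very end of the fingers, on their centre line; the grasp point (between the pads) lies 19 mm behind it (arm.grasp_offset is the distance from the TCP to the grasp point, in m); z points along the fingers, y is the line along which they close (so a half turn about z gives the same grasp; the last joint's range is limited). The gripper opens to 88 mm and grips with 3 to 60 N. Pads are 19 mm wide; open, the fingers measure 130 mm over their backs; the gripper's body (78 mm by 193 mm) begins 47 mm behind the grasp point.
Start: joints at [-0.84, 0.359, 0.012, 0, -1.224, -0.288], TCP at [0.289, -0.61, 0.202] pointing down, gripper open.
Joint ranges: [-3.07, 3.07], [-1.43, 2.12], [-1.02, 1.25], [-3.03, 1.67], [-3.05, -0], [-3.03, 3.03]. Speed limits (rad/s): [2.39, 2.39, 3.01, 3.14, 3.14, 3.14].

INTERFACE

Orientations are given as [roll, pitch, yaw] about the fixed x, y, z axes, in that order (R = Rz(yaw) Ry(pitch) Rx(roll)).
In Python, from station import get_state, cams, arm, nets gives the robot as it stands.
- The arm moves only by the shell command python3 -m creep 'ROWS' [FORCE]. ROWS is a JSON object of lists of equal length, an entry for each row: "translation": the shift along the world's x, y, z in mm, a list of three; "spin": the turn about the world's z in rad; "gripper": the opening, from 0 (shut) to 1 (fully open). In form: {"translation": [[dx, dy, dz], ...], "spin": [spin, ...], "gripper": [gripper, ...]}. A call has 1 to 8 rows; each row shifts and turns the commanded pose from where the row before left it; what a row does not reach is not made up. A row lasts 1/10 s, in which the tool goes at most 50 mm and 8.59 degrees, less where a joint would pass 70% of its speed; a pose out of reach is approached as far as the arm can. A call is refused whole if a number of a shift passes 50 or a number of a turn 0.15, either way. A call with a gripper value outside its range is refused whole. The fingers move at their own pace and stop on an object; FORCE is the grip in N (left out, the last holds). Time passes only in rows, so rows that do not move let the fingers close. It gives the time, the measured TCP pose, the force, the opening and the grip force at its end, in the units of the state.
- get_state(): the state, without advancing time (a new reading comes with each control period).
- cams.grab_frame(name): name is "side" or "top"; returns a dict with "img" (420x560x3 uint8, red, green, blue), "mtx" (3x3 intrinsics, pixels), "R" (3x3) and "t" (3): a world point X has camera coordinates R X + t. Camera axes: x right, y down, z forward; pixel columns grow to the right and rows downward; lengths in m; the calibration is good to about 2 mm. A picture is of the moment at which its call begins. There is no depth.
- arm.job_done(): hands the job in; it is judged then, once.
Trained networks look in the newest picture that a camera, given by its name, has taken for a name from the list of things; names that differ only in an ending like _2 or _b are one class to them, and where a whole thing is asked for, a point or a joint stands for the part that bears it (a point fixed in the world has none). Each returns a list of dicts, best first, with "confidence" (0 to 1); they miss things now and then, are a little off and sometimes report something else, mostly with a low value. They report only what shows in the picture. A call takes as long as a camera call. They do not tell look-alikes from the thing itself.
- nets.search_frame(camera, label): "centre" ([x, y, z] in m, in world coordinates, good to about 4 mm: the middle of the surface that is visible of it).
- nets.pinpoint(camera, label): "centre" ([x, y, z] in m, in world coordinates, good to about 4 mm: a listed point, or the origin of a listed thing).
The state is a dict: "t": time; "q": joint angles; "qd": joint speeds; "joint_efforts": joint torques, N m; "eef_pos": TCP position; "ee_rot": TCP orientation; "force": force on the tool from outside, world axes, zero at the start; "moment": the same for the moment, N m; "width": finger opening in m; "gripper_force": force on a finger pad.
Only numpy, scipy, OpenCV 4.12 (cv2) and the standard library are available. Lean on these libraries where they do the work, as an engineer would, in place of code of your own. Each camera call takes 0.05 s, during which the arm holds its last target. There are 200 camera calls.

## Working session

There is one attempt and no reset: what is moved stays moved. The work goes in short steps, Python scripts to look and compute and a shell command to move; the robot and the scene stay as the last step left them, time stands still between calls to the robot, and variables do not carry over. Pictures are saved under pics/ and viewed, at most 10 in all, crops included, and the job is handed in when it is done.

```bash
mkdir -p pics; cat > h.py <<'E'
import numpy as np,cv2
from station import get_state,cams,arm,nets
def save(c,n):
    f=cams.grab_frame(c); cv2.imwrite(f'pics/{n}.png',f['img'][:,:,::-1]); return f
def px(f,X):
    p=f['mtx']@(f['R']@np.array(X)+f['t']); return (p[:2]/p[2]).round(0).astype(int).tolist()
def plane(f,uv,z):
    d=f['R'].T@np.linalg.solve(f['mtx'],[uv[0],uv[1],1.]); o=-f['R'].T@f['t']; return o+d*(z-o[2])/d[2]
def tri(fa,ua,fb,ub):
    P=[f['mtx']@np.c_[f['R'],f['t']] for f in(fa,fb)]
    x=cv2.triangulatePoints(P[0],P[1],np.array(ua,float).reshape(2,1),np.array(ub,float).reshape(2,1))[:,0]; return x[:3]/x[3]
E
python3 - <<'E'
from h import *
F={c:save(c,c+'0') for c in('side','top')}
for l in 'rail rail_mid tray tray_handle_a headband crown foot_a bottle tipbox timer'.split():
  for c in F:
    for d in nets.pinpoint(c,l):
      if d['confidence']>.2: print(l,c,round(d['confidence'],2),np.round(d['centre'],3),px(F[c],d['centre']))
E
```

```text
rail_mid side 0.6 [ 0.504 -0.025  0.156] [298, 207]
rail_mid top 0.88 [ 0.509 -0.025  0.161] [289, 215]
rail_mid top 0.46 [ 0.516 -0.278  0.095] [389, 214]
tray side 0.84 [ 0.46   0.262 -0.001] [251, 325]
tray side 0.6 [ 0.717 -0.299  0.   ] [284, 179]
tray side 0.25 [0.472 0.394 0.027] [211, 359]
tray top 0.63 [0.464 0.273 0.002] [179, 239]
tray_handle_a side 0.78 [0.446 0.14  0.025] [283, 288]
tray_handle_a side 0.75 [0.477 0.395 0.024] [209, 359]
tray_handle_a top 0.67 [0.476 0.399 0.029] [129, 234]
tray_handle_a top 0.57 [0.446 0.14  0.025] [226, 245]
tray_handle_a top 0.3 [ 0.719  0.175 -0.003] [216, 148]
headband side 0.7 [ 0.52  -0.275  0.   ] [330, 202]
headband top 0.91 [ 0.517 -0.281 -0.002] [381, 218]
headband top 0.76 [ 0.596 -0.442 -0.001] [438, 189]
headband top 0.72 [ 0.354 -0.308  0.002] [394, 278]
crown side 0.96 [ 0.598 -0.437  0.094] [334, 149]
crown side 0.95 [ 0.354 -0.305  0.096] [385, 191]
crown top 0.66 [ 0.354 -0.306  0.092] [404, 280]
crown top 0.6 [ 0.52  -0.277  0.097] [389, 213]
crown top 0.56 [ 0.596 -0.441  0.095] [453, 182]
crown top 0.47 [ 0.507 -0.02
[... 268 characters left out ...]
, 207]
foot_a side 0.63 [ 0.553 -0.484 -0.001] [348, 169]
foot_a top 0.96 [ 0.552 -0.216 -0.001] [357, 205]
foot_a top 0.9 [ 0.489 -0.338 -0.001] [402, 228]
foot_a top 0.77 [ 0.418 -0.301 -0.   ] [390, 254]
foot_a top 0.74 [ 0.644 -0.395  0.002] [421, 172]
foot_a top 0.73 [ 0.717  0.175 -0.   ] [216, 148]
foot_a top 0.61 [ 0.552 -0.482 -0.   ] [454, 204]
bottle side 0.86 [0.708 0.327 0.001] [158, 298]
bottle top 0.72 [0.708 0.325 0.002] [162, 152]
tipbox side 0.77 [ 0.722 -0.299 -0.001] [283, 179]
tipbox top 0.91 [ 0.72  -0.302 -0.003] [385, 146]
timer side 0.83 [ 0.718  0.172 -0.001] [195, 260]
timer side 0.55 [ 0.503 -0.024  0.157] [298, 207]
timer top 0.6 [ 0.717  0.175 -0.   ] [216, 148]
```

View pics/top0.png

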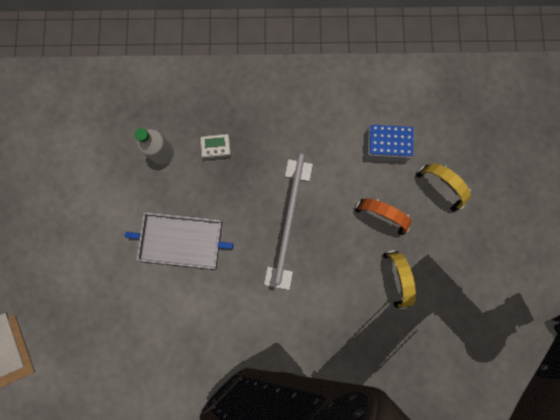

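View pics/side0.png

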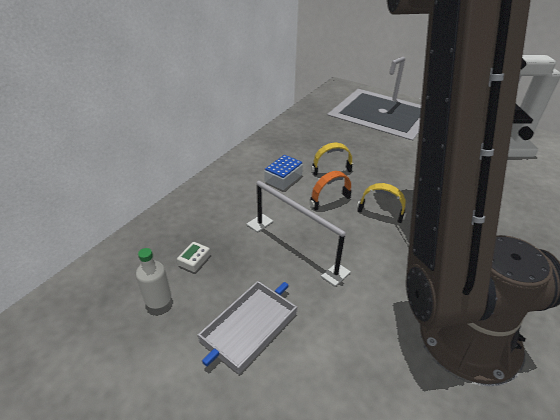

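Top view: the headband candidates are orange (385,213), yellow (450,185) and yellow (402,278). The orange one matches the description and shows at (330,188) in the side view. The tray is at (180,242), left of the rail, which runs from (300,157) to (278,283). Next I'll measure these and check the choice in a close crop.

```bash
python3 - <<'E'
from h import *
s=cams.grab_frame('side');t=cams.grab_frame('top')
a=cv2.resize(t['img'][150:310,340:480],None,fx=2.8,fy=2.8,interpolation=2);b=cv2.resize(s['img'][135:245,245:415],None,fx=2.3,fy=2.3,interpolation=2)
o=np.zeros((448,392+391,3),np.uint8);o[:,:392]=a;o[:b.shape[0],392:]=b
cv2.imwrite('pics/crop.png',o[:,:,::-1])
# orange/blue segmentation
def mask(f,lo,hi,roi):
    h=cv2.cvtColor(f['img'],cv2.COLOR_RGB2HSV);m=cv2.inRange(h,lo,hi);z=np.zeros_like(m);x0,y0,x1,y1=roi;z[y0:y1,x0:x1]=m[y0:y1,x0:x1]
    n,_,st,c=cv2.connectedComponentsWithStats(z);return [(c[i].round(1).tolist(),int(st[i,4])) for i in range(1,n) if st[i,4]>15]
print('blue',mask(t,(100,120,60),(125,255,255),(110,200,260,280)),mask(s,(100,120,60),(125,255,255),(190,270,300,370)))
print('orange',mask(t,(3,170,80),(14,255,255),(340,150,480,310)),mask(s,(3,170,80),(14,255,255),(290,150,420,230)))
print('railends',[tri(t,u,s,v).round(3) for u,v in(((300,156),(259,184)),((278,284),(342,233)))])
st=get_state();print(st['eef_pos'],st['ee_rot'],st['width'],st['force'])
E
```

```text
blue [([132.1, 235.1], 79), ([225.1, 245.1], 84)] [([281.4, 288.0], 93), ([210.2, 356.9], 144)]
orange [([387.0, 212.0], 583)] [([328.6, 182.1], 340)]
railends [array([ 0.652, -0.054,  0.155]), array([0.356, 0.003, 0.16 ])]
[ 0.28920546 -0.60988848  0.2016576 ] [ 3.14158171e+00 -1.35377776e-05 -2.69881085e+00] 0.08717614522895725 [-0.46622163  0.08780494  0.11517439]
```

View pics/crop.png

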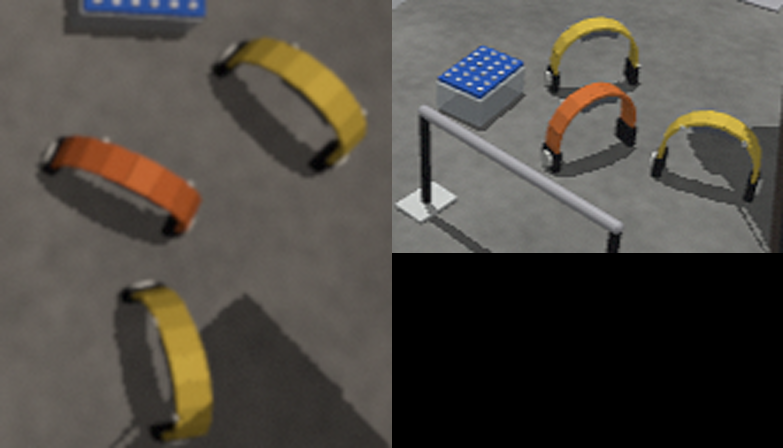

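The crop confirms it: the orange headband is the middle one of the three, with yellow look-alikes on either side. Rail mid is about (0.505,-0.025) with yaw -0.19, and the bar measures 0.30 m long at z 0.157, as given. Tray lug a is at (0.477,0.398) and the tray yaw is -0.12. I'll go to lug a first.

```bash
python3 -m creep '{"translation":[[30,30,20],[30,30,20],[30,30,20],[30,30,20],[30,30,20],[30,30,20],[30,30,20],[30,30,20]],"spin":[0,0,0,0,0,0,0,0],"gripper":[1,1,1,1,1,1,1,1]}' 40
python3 -m creep '{"translation":[[10,40,0],[10,40,0],[10,40,0],[10,40,0],[10,40,0],[10,40,0],[10,40,0],[10,40,0]],"spin":[0.06,0.06,0.06,0.06,0.06,0.06,0.06,0.06],"gripper":[1,1,1,1,1,1,1,1]}'
python3 -m creep '{"translation":[[-4,40,0],[-4,40,0],[-4,40,0],[-4,40,0],[-4,40,0],[-4,40,0],[-4,40,0],[-4,40,0]],"spin":[0.066,0.066,0.066,0.066,0.066,0.066,0.066,0.066],"gripper":[1,1,1,1,1,1,1,1]}'
python3 -m creep '{"translation":[[-25,32,-20],[-25,32,-20],[-25,32,-20],[-25,32,-20],[0,0,0],[0,0,0]],"spin":[0,0,0,0,0,0],"gripper":[1,1,1,1,1,1]}'
python3 -c "
from h import *
print(get_state()['q'])
s=cams.grab_frame('side');t=cams.grab_frame('top')
print(tri(t,(132.1,235.1),s,(210.2,356.9)),tri(t,(225.1,245.1),s,(281.4,288.0)))"
```

```text
t: 2.0
eef_pos: [0.5301, -0.3684, 0.3628]
ee_rot: [-3.141, 0.0, -2.699]
force: [0.5, -1.6, 0.3]
width: 0.0876
gripper_force: 0.0
t: 2.8
eef_pos: [0.6093, -0.0482, 0.362]
ee_rot: [-3.141, 0.0, -2.216]
force: [0.2, 0.1, -0.5]
width: 0.0875
gripper_force: 0.0
t: 3.6
eef_pos: [0.5767, 0.2717, 0.3619]
ee_rot: [-3.141, 0.0, -1.688]
force: [0.6, 0.4, -0.3]
width: 0.0873
gripper_force: 0.0
t: 4.2
eef_pos: [0.4764, 0.3988, 0.2813]
ee_rot: [3.141, -0.001, -1.689]
force: [-0.4, -1.1, 0.5]
width: 0.0878
gripper_force: 0.0
[ 1.01085344e+00  2.32551631e-01  1.50853907e-02  2.44085518e-04
 -1.35437047e+00 -1.12869452e+00]
[0.4755563  0.39090356 0.02743605] [0.44676531 0.14291712 0.02820711]
```

```bash
python3 -m creep '{"translation":[[0,0,-42],[0,0,-42],[0,0,-42],[0,0,-42],[0,0,-42],[0,0,-22],[0,0,-20],[0,0,-20]],"spin":[0,0,0,0,0,0,0,0],"gripper":[1,1,1,1,1,1,1,1]}'
python3 -m creep '{"translation":[[0,0,0],[0,0,0],[0,0,0],[0,0,0],[0,0,0],[0,0,0],[0,0,0],[0,0,0]],"spin":[0,0,0,0,0,0,0,0],"gripper":[0,0,0,0,0,0,0,0]}' 40
```

```text
t: 5.1
eef_pos: [0.4786, 0.3975, 0.0094]
ee_rot: [-3.141, 0.001, -1.693]
force: [-0.3, 0.1, 0.3]
width: 0.0879
gripper_force: 0.0
t: 5.9
eef_pos: [0.4772, 0.3982, 0.0098]
ee_rot: [-3.142, 0.0, -1.691]
force: [0.1, 0.1, -0.2]
width: 0.0292
gripper_force: 0.0
```

```bash
python3 -m creep '{"translation":[[0,0,0],[0,0,0],[0,0,0],[0,0,0]],"spin":[0,0,0,0],"gripper":[0,0,0,0]}' 40
```

```text
t: 6.3
eef_pos: [0.4772, 0.3981, 0.0096]
ee_rot: [3.142, -0.0, -1.691]
force: [0.2, -0.4, 0.1]
width: 0.0015
gripper_force: 0.0
```

```bash
python3 - <<'E'
from h import *
s=cams.grab_frame('side');t=cams.grab_frame('top')
a=cv2.resize(t['img'][180:300,90:250],None,fx=2.4,fy=2.4,interpolation=2);b=cv2.resize(s['img'][240:400,160:330],None,fx=2.3,fy=2.3,interpolation=2)
o=np.zeros((368,384+391,3),np.uint8);o[:288,:384]=a;o[:b.shape[0],384:]=b
cv2.imwrite('pics/c2.png',o[:,:,::-1])
for f in (t,s): print(px(f,get_state()['eef_pos']))
for l in ('tray','tray_handle_a'):
  for c in('top','side'):
    for d in nets.pinpoint(c,l): print(l,c,round(d['confidence'],2),np.round(d['centre'],3))
E
```

```text
[132, 234]
[209, 363]
tray top 0.63 [0.462 0.271 0.001]
tray_handle_a top 0.97 [0.477 0.4   0.029]
tray_handle_a top 0.9 [0.448 0.139 0.026]
```

View pics/c2.png

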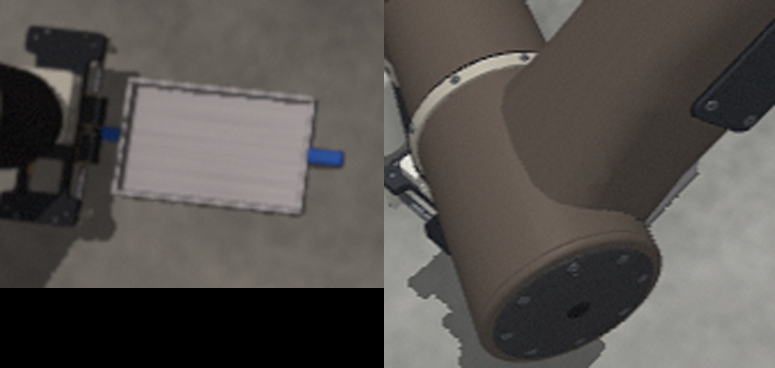

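```bash
python3 - <<'E'
from h import *
t=cams.grab_frame('top');s=cams.grab_frame('side')
for n,f in(('top0',t),('side0',s)):
    h=cv2.cvtColor(cv2.imread(f'pics/{n}.png'),cv2.COLOR_BGR2HSV);m=cv2.inRange(h,(100,120,60),(125,255,255))
    if n=='top0': m[:,:110]=0;m[:,160:]=0;m[:200]=0;m[280:]=0
    else: m[:330]=0;m[380:]=0;m[:,:190]=0;m[:,240:]=0
    ys,xs=np.nonzero(m);print(n,xs.min(),xs.max(),ys.min(),ys.max())
    for i in(xs.argmin(),xs.argmax()): print(plane(f,(xs[i],ys[i]),.033).round(3),plane(f,(xs[i],ys[i]),.026).round(3))
S=get_state();print({k:np.round(S[k],3) for k in('t','eef_pos','width','gripper_force','force')})
u=px(t,S['eef_pos']);cv2.imwrite('pics/c3.png',cv2.resize(t['img'][205:265,100:160],None,fx=9,fy=9,interpolation=cv2.INTER_CUBIC)[:,:,::-1])
E
python3 -m creep '{"translation":[[0,0,0]],"spin":[0],"gripper":[0]}' 40
```

```text
top0 125 139 232 238
[0.477 0.407 0.033] [0.477 0.41  0.026]
[0.477 0.37  0.033] [0.477 0.372 0.026]
side0 202 218 349 365
[0.485 0.409 0.033] [0.488 0.406 0.026]
[0.469 0.373 0.033] [0.472 0.37  0.026]
{'t': np.float64(6.7), 'eef_pos': array([0.477, 0.398, 0.01 ]), 'width': np.float64(0.0), 'gripper_force': np.float64(0.0), 'force': array([ 0.296, -0.321, -0.009])}
t: 6.8
eef_pos: [0.4772, 0.3981, 0.0097]
ee_rot: [-3.142, 0.0, -1.691]
force: [0.1, 0.2, 0.2]
width: 0.0004
gripper_force: 0.0
```

View pics/c3.png

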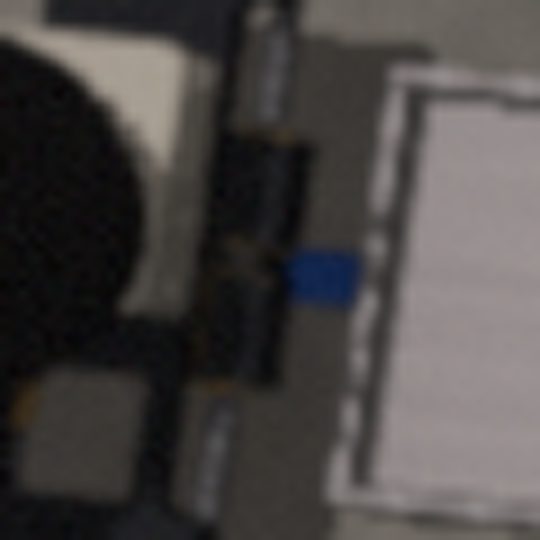

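The picture shows the fingers spread about a lug's width, while the opening reads 0, so the reading contradicts the view. I'll test with a small pull.

```bash
python3 -m creep '{"translation":[[0,5,0],[0,5,0],[0,5,0],[0,5,0],[0,0,0]],"spin":[0,0,0,0,0],"gripper":[0,0,0,0,0]}' 40
python3 - <<'E'
from h import *
t=save('top','t4')
h=cv2.cvtColor(t['img'],cv2.COLOR_RGB2HSV);m=cv2.inRange(h,(100,120,60),(125,255,255));m[:,:110]=0;m[:,260:]=0;m[:200]=0;m[280:]=0
n,_,st,c=cv2.connectedComponentsWithStats(m);print(st[1:],c[1:])
cv2.imwrite('pics/c4.png',cv2.resize(t['img'][205:265,90:150],None,fx=9,fy=9,interpolation=cv2.INTER_CUBIC)[:,:,::-1])
E
```

```text
t: 7.3
eef_pos: [0.4772, 0.419, 0.0096]
ee_rot: [-3.141, 0.0, -1.69]
force: [0.5, -0.3, -0.3]
width: 0.0003
gripper_force: 0.0
[[125 232  15   7  81]
 [218 242  15   7  84]] [[131.96296296 234.97530864]
 [225.0952381  245.0952381 ]]
```

View pics/c4.png

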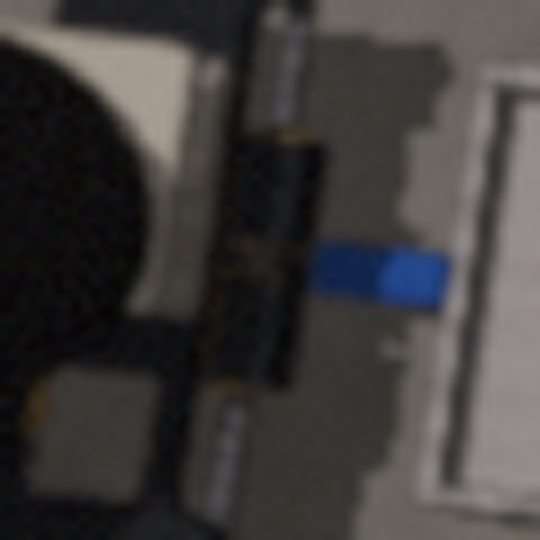

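The tray didn't move and lug a shows fully at (125–140, 235), so the grip really did close on nothing. I'll probe with the shut fingers towards the lug's end, to see whether it's my height or my y that is off.

```bash
for i in 1; do python3 -m creep '{"translation":[[0,-3,0],[0,-3,0],[0,0,0]],"spin":[0,0,0],"gripper":[0,0,0]}' 
python3 -m creep '{"translation":[[0,-3,0],[0,-3,0],[0,0,0]],"spin":[0,0,0],"gripper":[0,0,0]}' 
python3 -m creep '{"translation":[[0,-3,0],[0,-3,0],[0,0,0]],"spin":[0,0,0],"gripper":[0,0,0]}'
python3 -m creep '{"translation":[[0,-3,0],[0,-3,0],[0,0,0]],"spin":[0,0,0],"gripper":[0,0,0]}'
done | grep -E 'eef|force:'
python3 - <<'E'
from h import *
S=get_state()
t=save('top','t5')
h=cv2.cvtColor(t['img'],cv2.COLOR_RGB2HSV);m=cv2.inRange(h,(100,120,60),(125,255,255));m[:,:90]=0;m[:,260:]=0;m[:200]=0;m[280:]=0
n,_,st,c=cv2.connectedComponentsWithStats(m);print(st[1:],c[1:])
E
```

```text
eef_pos: [0.4771, 0.4114, 0.0097]
force: [-1.5, -0.4, 0.5]
gripper_force: 0.0
eef_pos: [0.4772, 0.4056, 0.0097]
force: [0.2, 0.4, -0.4]
gripper_force: 0.0
eef_pos: [0.4771, 0.3996, 0.0096]
force: [-0.1, 0.3, -0.3]
gripper_force: 0.0
eef_pos: [0.4771, 0.3936, 0.0096]
force: [-0.2, -0.5, -0.2]
gripper_force: 0.0
[[134 233   6   6  28]
 [218 242  15   7  84]] [[136.5        235.35714286]
 [225.0952381  245.0952381 ]]
```

```bash
python3 - <<'E'
from h import *
t=cams.grab_frame('top');P=get_state()['eef_pos']
print('cam',(-t['R'].T@t['t']).round(3))
for z in(0.01,.03,.05,.07,.1): 
  p=t['mtx']@(t['R']@np.array([.477,P[1]-.0095,z])+t['t']);print(z,(p[:2]/p[2]).round(1))
S=get_state();print(S['q'],P)
E
python3 -m creep '{"translation":[[0,0,-2],[0,0,-2],[0,0,-2],[0,0,0]],"spin":[0,0,0,0],"gripper":[0,0,0,0]}' | grep -E 'eef|force'

```

```text
cam [ 0.412 -0.009  1.076]
0.01 [136.6 234.4]
0.03 [133.9 234. ]
0.05 [131.  233.5]
0.07 [128. 233.]
0.1 [123.3 232.3]
[ 1.00533555e+00  4.48699913e-01 -3.37904197e-01  3.50238243e-05
 -7.84132530e-01 -1.12545063e+00] [0.47723082 0.3940538  0.00970267]
eef_pos: [0.4779, 0.3968, 0.0066]
force: [-8.3, 1.3, 22.4]
gripper_force: 11.2
```

Contact at reading z≈0.007, with 22 N. The picture puts the finger edge about 30 mm up, so the tips appear to be resting on the lug's top (33 mm) and the true tips look higher than the reading. I'll back off, open, and feel downward for the bench.

```bash
python3 -m creep '{"translation":[[0,0,8],[0,2,0],[0,2,0],[0,0,0],[0,0,0],[0,0,0],[0,0,0],[0,0,0]],"spin":[0,0,0,0,0,0,0,0],"gripper":[0.6,0.6,0.6,0.6,0.6,0.6,0.6,0.6]}' | grep -E 'eef|force|width'
for i in 1; do python3 -m creep '{"translation":[[0,0,-6],[0,0,-4],[0,0,0]],"spin":[0,0,0],"gripper":[0.6,0.6,0.6]}' 
python3 -m creep '{"translation":[[0,0,-1],[0,0,-1],[0,0,0]],"spin":[0,0,0],"gripper":[0.6,0.6,0.6]}'; done| grep -E 'eef|force|width'
```

```text
eef_pos: [0.4772, 0.398, 0.0115]
force: [-0.2, -0.1, 0.4]
width: 0.0518
gripper_force: 0.0
eef_pos: [0.4768, 0.3975, 0.0007]
force: [-0.1, -0.7, -0.9]
width: 0.0526
gripper_force: 0.0
eef_pos: [0.4772, 0.3981, -0.0004]
force: [-0.5, -0.6, -0.5]
width: 0.0526
gripper_force: 0.0
```

```bash
python3 -m creep '{"translation":[[0,0,-2],[0,0,-2],[0,0,0]],"spin":[0,0,0],"gripper":[0.6,0.6,0.6]}' | grep -E 'eef|force'
python3 -m creep '{"translation":[[0,0,-2],[0,0,-2],[0,0,0]],"spin":[0,0,0],"gripper":[0.6,0.6,0.6]}' | grep -E 'eef|force'
python3 -m creep '{"translation":[[0,0,-2],[0,0,-2],[0,0,0]],"spin":[0,0,0],"gripper":[0.6,0.6,0.6]}' | grep -E 'eef|force'
python3 -m creep '{"translation":[[0,0,-2],[0,0,0]],"spin":[0,0],"gripper":[0.6,0.6]}' | grep -E 'eef|force'
```

```text
eef_pos: [0.477, 0.3979, -0.0047]
force: [-1.1, -0.9, -0.7]
gripper_force: 0.0
eef_pos: [0.477, 0.3979, -0.0087]
force: [0.7, -0.7, -1.3]
gripper_force: 0.0
eef_pos: [0.4771, 0.3979, -0.0127]
force: [-0.4, 0.5, 0.4]
gripper_force: 0.0
eef_pos: [0.4771, 0.3979, -0.0146]
force: [-0.5, 0.6, -0.7]
gripper_force: 0.0
```

Still no bench contact at −0.015, so the tip height reads about 25 mm too low. Now I'll close here.

```bash
python3 -m creep '{"translation":[[0,0,0],[0,0,0],[0,0,0],[0,0,0],[0,0,0],[0,0,0],[0,0,0],[0,0,0]],"spin":[0,0,0,0,0,0,0,0],"gripper":[0,0,0,0,0,0,0,0]}' 40
```

```text
t: 12.35
eef_pos: [0.4772, 0.3981, -0.0143]
ee_rot: [3.142, -0.0, -1.691]
force: [-1.3, -0.2, 0.9]
width: 0.0156
gripper_force: 40.0
```

```bash
python3 -m creep '{"translation":[[5,-27,0],[5,-27,0],[5,-27,0],[5,-27,0],[5,-27,0],[5,-27,0],[5,-27,0],[5,-27,0]],"spin":[-0.006,-0.006,-0.006,-0.006,-0.006,-0.006,-0.006,-0.006],"gripper":[0,0,0,0,0,0,0,0]}'
python3 -m creep '{"translation":[[4,-27,0],[4,-27,0],[4,-27,0],[0,0,0],[0,0,0]],"spin":[-0.007,-0.007,-0.007,0,0],"gripper":[0,0,0,0,0]}'
python3 - <<'E'
from h import *
t=save('top','t6')
for l in('tray','tray_handle_a','rail_mid'):
  for d in nets.pinpoint('top',l): print(l,round(d['confidence'],2),np.round(d['centre'],3))
E
```

```text
t: 13.15
eef_pos: [0.5175, 0.1815, -0.0143]
ee_rot: [-3.141, 0.001, -1.739]
force: [0.4, 1.9, -1.8]
width: 0.0156
gripper_force: 40.0
t: 13.65
eef_pos: [0.529, 0.1, -0.0143]
ee_rot: [3.141, -0.001, -1.761]
force: [0.2, -3.1, 0.6]
width: 0.0159
gripper_force: 40.0
tray 0.81 [ 0.507 -0.026 -0.001]
tray_handle_a 0.73 [ 0.483 -0.154  0.026]
tray_handle_a 0.62 [0.527 0.101 0.031]
tray_handle_a 0.27 [ 0.505 -0.023  0.   ]
tray_handle_a 0.26 [ 0.52  -0.278  0.094]
rail_mid 0.78 [ 0.51  -0.024  0.16 ]
rail_mid 0.62 [ 0.552 -0.217 -0.002]
```

View pics/t6.png

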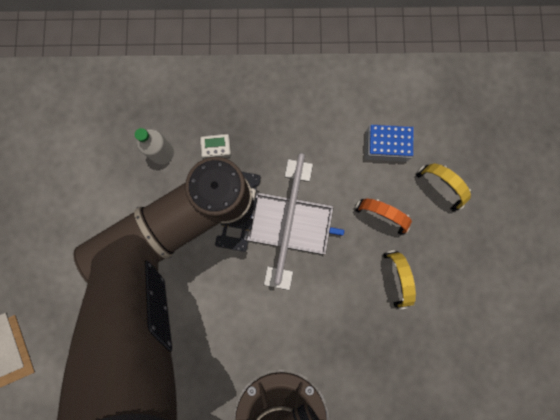

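The picture shows the tray centred under the bar at (290,224). The net puts it at (0.507,−0.026), against rail mid at (0.505,−0.025). I'll release, rise and go over the headband.

```bash
python3 -m creep '{"translation":[[0,0,0],[0,0,0],[0,0,0],[0,0,0],[0,0,20],[0,0,45],[0,0,45],[0,0,45]],"spin":[0,0,0,0,0,0,0,0],"gripper":[0.5,0.5,0.5,0.5,0.5,0.5,0.5,0.5]}'
python3 -m creep '{"translation":[[0,0,45],[0,0,45],[0,0,45],[0,-45,0],[0,-45,0],[0,-45,0],[0,-45,0],[0,-45,0]],"spin":[0,0,0,-0.05,-0.05,-0.05,-0.05,-0.05],"gripper":[0,0,0,0,0,0,0,0]}'
python3 -m creep '{"translation":[[-2,-45,0],[-2,-45,0],[-2,-45,0],[-2,-18,0],[0,0,-40],[0,0,-40],[0,0,0]],"spin":[-0.029,0,0,0,0,0,0],"gripper":[0,0,0,0,0,0,0]}'
python3 - <<'E'
from h import *
t=cams.grab_frame('top');s=save('side','s7')
for l in('crown','foot_a','tray','tray_handle_a'):
 for c in('top','side'):
  for d in nets.pinpoint(c,l): print(l,c,round(d['confidence'],2),np.round(d['centre'],3))
for z in (0,.025): print(px(s,np.array(get_state()['eef_pos'])+[0,0,z]))
cv2.imwrite('pics/s7c.png',cv2.resize(s['img'][90:240,230:430],None,fx=4,fy=4,interpolation=2)[:,:,::-1])
E
```

```text
t: 14.65
eef_pos: [0.5289, 0.1011, 0.1424]
ee_rot: [3.141, -0.0, -1.76]
force: [1.1, 0.4, -0.5]
width: 0.0439
gripper_force: 0.0
t: 15.45
eef_pos: [0.5289, -0.1254, 0.2759]
ee_rot: [-3.141, 0.001, -2.011]
force: [1.5, 0.7, 0.4]
width: 0.0005
gripper_force: 0.0
t: 16.15
eef_pos: [0.5177, -0.2758, 0.1902]
ee_rot: [3.132, -0.001, -2.04]
force: [-0.1, 0.1, 0.2]
width: 0.0006
gripper_force: 0.0
crown top 0.66 [ 0.35  -0.307  0.096]
crown top 0.5 [ 0.519 -0.277  0.094]
crown side 0.94 [ 0.6   -0.434  0.097]
crown side 0.87 [ 0.357 -0.308  0.1  ]
crown side 0.65 [ 0.52  -0.278  0.092]
foot_a top 0.7 [ 0.488 -0.336 -0.005]
foot_a top 0.68 [ 0.418 -0.298  0.004]
foot_a top 0.66 [ 0.288 -0.32   0.003]
foot_a side 0.87 [ 0.419 -0.293  0.002]
foot_a side 0.84 [ 0.552 -0.221 -0.001]
foot_a side 0.83 [ 0.487 -0.34   0.001]
foot_a side 0.7 [ 0.645 -0.39  -0.005]
foot_a side 0.7 [ 0.544 -0.485 -0.002]
foot_a side 0.66 [ 0.288 -0.322 -0.   ]
foot_a side 0.33 [ 0.521 -0.276 -0.001]
tray top 0.56 [ 0.504 -0.023 -0.002]
tray side 0.63 [ 0.504 -0.031  0.001]
tray side 0.4 [ 0.716  0.171 -0.001]
tray_handle_a top 0.94 [0.53  0.1   0.029]
tray_handle_a side 0.67 [0.526 0.099 0.025]
tray_handle_a side 0.67 [ 0.481 -0.155  0.027]
[336, 151]
[337, 144]
```

View pics/s7c.png

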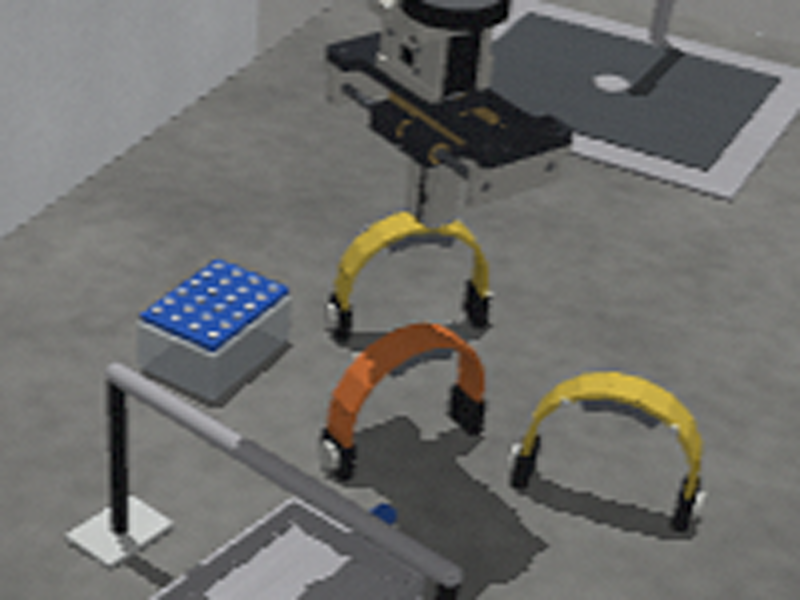

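The fingertips show at (338,146). The reading projects to (336,151), or to (337,144) with +25 mm, so the z offset of about +22 to 25 mm holds here too. I'll touch the crown (112.5 mm) with shut fingers to pin it down.

```bash
python3 -m creep '{"translation":[[0,0,-35],[0,0,-30],[0,0,-23],[0,0,0],[0,0,0]],"spin":[0,0,0,0,0],"gripper":[0,0,0,0,0]}'
```

```text
t: 17.15
eef_pos: [0.5216, -0.2771, 0.1084]
ee_rot: [-3.141, -0.0, -2.038]
force: [-0.4, 0.8, 0.3]
width: 0.0005
gripper_force: 0.0
```

```bash
python3 -m creep '{"translation":[[0,0,-6],[0,0,-6],[0,0,-3],[0,0,0]],"spin":[0,0,0,0],"gripper":[0,0,0,0]}' | grep -E 'eef|force:'
for r in 1; do python3 -m creep '{"translation":[[0,0,-1],[0,0,0]],"spin":[0,0],"gripper":[0,0]}'
python3 -m creep '{"translation":[[0,0,-1],[0,0,0]],"spin":[0,0],"gripper":[0,0]}'
python3 -m creep '{"translation":[[0,0,-1],[0,0,0]],"spin":[0,0],"gripper":[0,0]}'
python3 -m creep '{"translation":[[0,0,-1],[0,0,0]],"spin":[0,0],"gripper":[0,0]}'; done | grep -E 'eef|force:'
```

```text
eef_pos: [0.521, -0.2768, 0.0924]
force: [0.1, 0.3, -0.7]
gripper_force: 0.0
eef_pos: [0.5213, -0.2769, 0.0918]
force: [-0.6, 0.5, 0.2]
gripper_force: 0.0
eef_pos: [0.5212, -0.2769, 0.0906]
force: [-0.4, -1.3, -0.8]
gripper_force: 0.0
eef_pos: [0.5211, -0.2768, 0.0895]
force: [-0.5, -0.4, -0.3]
gripper_force: 0.0
eef_pos: [0.5211, -0.2769, 0.0885]
force: [-0.5, -0.4, 0.5]
gripper_force: 0.0
```

```bash
for r in 1; do python3 -m creep '{"translation":[[0,0,-1],[0,0,0]],"spin":[0,0],"gripper":[0,0]}'
python3 -m creep '{"translation":[[0,0,-1],[0,0,0]],"spin":[0,0],"gripper":[0,0]}'; done | grep -E 'eef|force:'
```

```text
eef_pos: [0.5216, -0.2771, 0.088]
force: [0.5, -0.4, 1.0]
gripper_force: 0.9
eef_pos: [0.5221, -0.2773, 0.0879]
force: [-0.8, 0.7, 9.4]
gripper_force: 4.2
```

The crown touches at reading 0.088, so the offset is 24.5 mm. The tips go to true 99 mm (reading ≈0.0745), which is above the foam underside at 95.5 mm, so they'll clear the bar.

```bash
python3 -m creep '{"translation":[[0,0,10],[0,0,0],[0,0,0],[0,0,0],[0,0,0],[0,0,0],[0,0,0],[0,0,0]],"spin":[0,0,0,0,0,0,0,0],"gripper":[0.7,0.7,0.7,0.7,0.7,0.7,0.7,0.7]}'
python3 -m creep '{"translation":[[0,0,-8],[0,0,-8],[0,0,-6],[0,0,0]],"spin":[0,0,0,0],"gripper":[0.7,0.7,0.7,0.7]}'
python3 -m creep '{"translation":[[0,0,0],[0,0,0],[0,0,0],[0,0,0],[0,0,0],[0,0,0]],"spin":[0,0,0,0,0,0],"gripper":[0,0,0,0,0,0]}' 30
```

```text
t: 19.55
eef_pos: [0.5211, -0.2769, 0.0965]
ee_rot: [3.141, -0.0, -2.039]
force: [-0.4, -0.4, -1.0]
width: 0.0581
gripper_force: 0.0
t: 19.95
eef_pos: [0.5202, -0.2766, 0.0731]
ee_rot: [3.139, -0.001, -2.039]
force: [-0.8, -0.1, -1.1]
width: 0.0612
gripper_force: 0.0
t: 20.55
eef_pos: [0.5213, -0.2769, 0.0749]
ee_rot: [-3.141, 0.0, -2.039]
force: [0.1, 0.0, 0.7]
width: 0.0295
gripper_force: 29.7
```

```bash
python3 -m creep '{"translation":[[0,0,5],[0,0,15],[0,0,30],[0,0,40],[0,0,40],[0,0,40],[0,0,25],[0,0,15]],"spin":[0,0,0,0,0,0,0,0],"gripper":[0,0,0,0,0,0,0,0]}'
python3 -m creep '{"translation":[[-1,15,0],[-2,30,0],[-2,35,0],[-3,40,0],[-3,40,0],[-2,40,0],[-2,30,0],[-1,15,0]],"spin":[0.035,0.035,0.035,0.035,0.035,0.035,0.035,0.035],"gripper":[0,0,0,0,0,0,0,0]}'
python3 -m creep '{"translation":[[0,7,0],[0,0,0],[0,0,0],[0,0,0]],"spin":[0,0,0,0],"gripper":[0,0,0,0]}'
python3 - <<'E'
from h import *
t=cams.grab_frame('top');s=save('side','s8')
for l in('crown','foot_a','rail_mid','tray'):
 for c in('top','side'):
  for d in nets.pinpoint(c,l):
    if abs(d['centre'][1]+.025)<.13: print(l,c,round(d['confidence'],2),np.round(d['centre'],3))
a=cv2.resize(s['img'][60:300,200:400],None,fx=2,fy=2,interpolation=2);b=cv2.resize(t['img'][120:300,200:380],None,fx=2.2,fy=2.2,interpolation=2)
o=np.zeros((480,800,3),np.uint8);o[:,:400]=a;o[:396,400:796]=b
cv2.imwrite('pics/s8c.png',o[:,:,::-1])
E
```

```text
t: 21.35
eef_pos: [0.5217, -0.2771, 0.2878]
ee_rot: [-3.138, 0.001, -2.039]
force: [0.5, 0.4, -2.1]
width: 0.0297
gripper_force: 29.8
t: 22.15
eef_pos: [0.504, -0.0292, 0.2838]
ee_rot: [3.14, 0.0, -1.754]
force: [0.6, 0.6, -0.6]
width: 0.0296
gripper_force: 29.8
t: 22.55
eef_pos: [0.5051, -0.0256, 0.2844]
ee_rot: [3.141, -0.0, -1.76]
force: [-0.5, 0.6, -1.5]
width: 0.0294
gripper_force: 29.8
crown top 0.36 [ 0.489 -0.091  0.207]
crown side 0.67 [ 0.506 -0.027  0.303]
foot_a top 0.59 [ 0.49  -0.096  0.21 ]
foot_a side 0.96 [0.519 0.036 0.208]
foot_a side 0.6 [ 0.49  -0.094  0.21 ]
rail_mid top 0.23 [ 0.505 -0.02   0.   ]
rail_mid side 0.55 [ 0.506 -0.025  0.156]
tray top 0.65 [ 0.502 -0.024 -0.002]
tray side 0.8 [ 0.502 -0.031  0.001]
```

View pics/s8c.png

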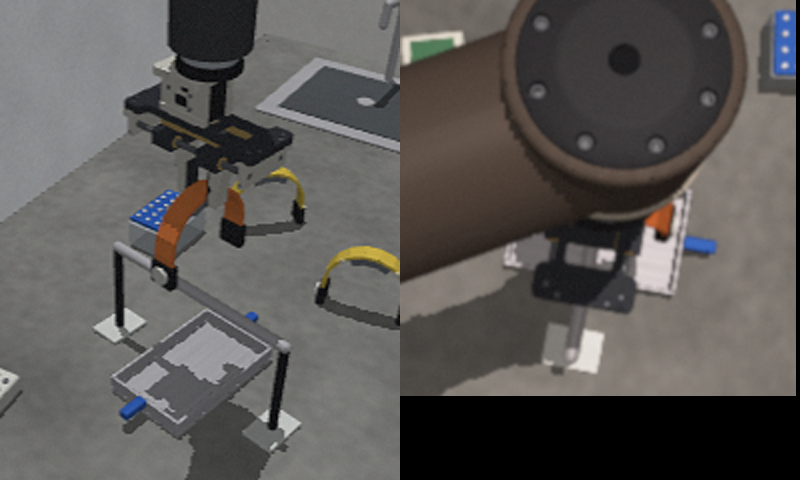

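The feet straddle the bar, at (0.519,0.036) and (0.490,−0.095), both about 0.209 high, so the band is level. I'll lower it to about 10 mm above the bar and then creep.

```bash
python3 -m creep '{"translation":[[0,0,-10],[0,0,-20],[0,0,-30],[0,0,-30],[0,0,-20],[0,0,-10],[0,0,-6],[0,0,0]],"spin":[0,0,0,0,0,0,0,0],"gripper":[0,0,0,0,0,0,0,0]}' 
for r in 1; do python3 -m creep '{"translation":[[0,0,-3],[0,0,-3],[0,0,-2],[0,0,0]],"spin":[0,0,0,0],"gripper":[0,0,0,0]}' 
python3 -m creep '{"translation":[[0,0,-1],[0,0,-1],[0,0,0]],"spin":[0,0,0],"gripper":[0,0,0]}'
python3 -m creep '{"translation":[[0,0,-1],[0,0,0],[0,0,0]],"spin":[0,0,0],"gripper":[0,0,0]}'; done | grep -E 'eef|force:|t:'
```

```text
t: 23.85
eef_pos: [0.5052, -0.0249, 0.1584]
ee_rot: [3.141, -0.0, -1.759]
force: [0.4, 0.1, -1.3]
width: 0.0299
gripper_force: 29.8
t: 24.25
eef_pos: [0.5051, -0.0249, 0.1506]
ee_rot: [-3.142, 0.0, -1.759]
force: [0.9, -0.2, -1.9]
gripper_force: 29.8
t: 24.55
eef_pos: [0.5051, -0.0249, 0.1486]
ee_rot: [3.141, -0.0, -1.759]
force: [0.1, -0.0, -1.2]
gripper_force: 29.8
t: 24.85
eef_pos: [0.5052, -0.0249, 0.1476]
ee_rot: [3.142, -0.0, -1.759]
force: [-0.4, 0.4, -2.0]
gripper_force: 29.8
```

```bash
for r in 1; do python3 -m creep '{"translation":[[0,0,-1],[0,0,-1],[0,0,0]],"spin":[0,0,0],"gripper":[0,0,0]}' 
python3 -m creep '{"translation":[[0,0,-1],[0,0,0]],"spin":[0,0],"gripper":[0,0]}'; done | grep -E 'eef|force:|t:'
```

```text
t: 25.15
eef_pos: [0.5051, -0.0249, 0.1455]
ee_rot: [3.141, -0.0, -1.759]
force: [-0.8, 0.1, -2.1]
gripper_force: 29.8
t: 25.35
eef_pos: [0.5051, -0.0249, 0.1445]
ee_rot: [3.141, -0.0, -1.759]
force: [-0.3, -0.3, -1.4]
gripper_force: 29.8
```

```bash
python3 -m creep '{"translation":[[0,0,-1],[0,0,0]],"spin":[0,0],"gripper":[0,0]}'| grep -E 'eef|force:'
```

```text
eef_pos: [0.5053, -0.0249, 0.1442]
force: [-2.2, 0.8, 3.3]
gripper_force: 29.8
```

```bash
python3 -m creep '{"translation":[[0,0,0],[0,0,0]],"spin":[0,0],"gripper":[0,0]}'| grep -E 'eef|force:'
```

```text
eef_pos: [0.5053, -0.0249, 0.1441]
force: [-4.4, 1.3, 6.0]
gripper_force: 29.8
```

The crown is on the bar, with about 7 N of contact at the expected height. I'll release, rise and look.

```bash
python3 -m creep '{"translation":[[0,0,0],[0,0,0],[0,0,0],[0,0,0],[0,0,0],[0,0,0],[0,0,0]],"spin":[0,0,0,0,0,0,0],"gripper":[0.7,0.7,0.7,0.7,0.7,0.7,0.7]}' 
python3 -m creep '{"translation":[[0,0,5],[0,0,15],[0,0,30],[0,0,40],[0,0,40],[0,0,20],[0,0,0],[0,0,0]],"spin":[0,0,0,0,0,0,0,0],"gripper":[0.7,0.7,0.7,0.7,0.7,0.7,0.7,0.7]}' 
python3 - <<'E'
from h import *
t=cams.grab_frame('top');s=save('side','s9')
for l in('crown','foot_a','tray','bottle','tipbox','timer'):
 for c in('top','side'):
  for d in nets.pinpoint(c,l):
    if abs(d['centre'][1]+.025)<.13 or l[0] in 'b' or l[:2]=='ti': print(l,c,round(d['confidence'],2),np.round(d['centre'],3))
cv2.imwrite('pics/s9c.png',cv2.resize(s['img'][60:300,200:400],None,fx=2.5,fy=2.5,interpolation=2)[:,:,::-1])
E
```

```text
t: 26.45
eef_pos: [0.5052, -0.0249, 0.1436]
ee_rot: [3.142, -0.0, -1.759]
force: [0.4, 0.7, -0.3]
width: 0.0612
gripper_force: 0.0
t: 27.25
eef_pos: [0.5051, -0.0248, 0.294]
ee_rot: [-3.141, 0.001, -1.759]
force: [-0.0, -0.5, -1.1]
width: 0.0612
gripper_force: 0.0
crown side 0.74 [ 0.505 -0.026  0.165]
foot_a top 0.43 [ 0.491 -0.092  0.068]
foot_a side 0.84 [ 0.492 -0.094  0.072]
foot_a side 0.82 [0.52  0.038 0.066]
tray side 0.61 [ 0.504 -0.034 -0.001]
bottle top 0.71 [ 0.706  0.326 -0.   ]
bottle side 0.84 [0.705 0.328 0.004]
tipbox top 0.96 [ 0.72  -0.301 -0.   ]
tipbox top 0.34 [ 0.491 -0.091  0.068]
tipbox side 0.93 [ 0.72  -0.299 -0.   ]
timer top 0.59 [ 0.718  0.172 -0.   ]
timer side 0.85 [0.716 0.172 0.001]
```

View pics/s9c.png

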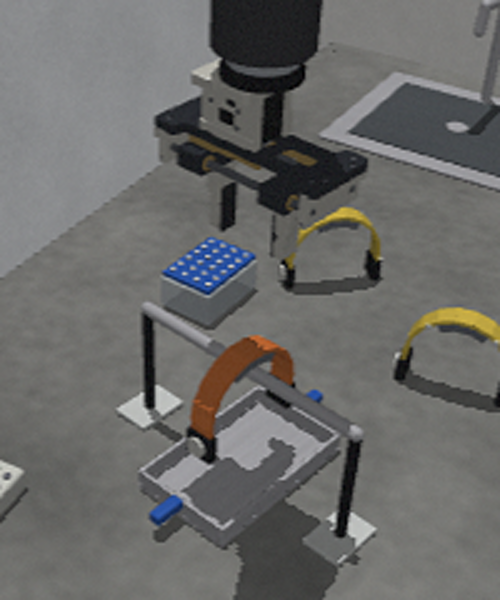

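The headband hangs squarely across the bar at crop (245,375), with both ends about 69 mm up over the inside of the tray. The gripper is clear and the bystanders are where they started. Handing in.

```bash
python3 -c "from station import arm; print(arm.job_done())"
```

```text
the job is handed in; nothing more can be done
None
```

The orange headband hangs squarely on the rail with both ends over the inside of the drip tray; the bottle, tip box and timer did not move, and I handed the job in at about 27 s (no verdict was returned).

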